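# Drop walnuts into a mug by twisting a spring-return knob

### The job

Get both walnuts out of the dispenser into the mug that stands under its clear tube: twist the knob on top clockwise all the way to its stop, keep it there a moment until the nuts have dropped, and let go so that it springs fully back. Leave the mug standing where it is and do not disturb the salt shaker, lemon and spice jar.

Things in the scene. Friction and masses are not known exactly. Their poses are not given: they have to be found in the camera images.
- dispenser: white nut dispenser, fixed. Origin on the worktop under the axis of its clear tube; local x points to the column behind, -x is the open front. Tube 48 mm wide, 146-218 mm high, closed below by a steel shutter 139-144 mm high, free beneath. Column 62 mm wide, front face 66 mm behind the tube axis (10 mm high foot from 70 mm, 90 mm wide). Knob on top of the housing behind the tube
- drop_point (a point): point on the worktop vertically below the tube's axis; fixed to the dispenser, same axes
- knob_center (a point): middle of the knob's black bar grip, on its vertical turning axis, 60 mm behind the tube's axis. Bar 104 long, 14 thick, 30 mm tall (231-261 mm high), free all round; below it a 38 mm round hub, then the housing top at 223 mm. At rest the bar lies 0.6 rad anticlockwise (from above) of the dispenser's local y, its left end nearer to the front
- knob_end (a point): point in the left end of the bar (seen from the front; white pointer line on top) at mid height, 45 mm from the axis; moves with the knob. Twisting clockwise moves it away from the front
- knob (a joint): knob angle, rad: 0 at rest (held by a spring), grows clockwise seen from above, stop at 1.2. Spring torque 0.05 Nm at rest, 0.22 Nm at the stop. It swings the shutter out from under the tube towards local +y (139-144 mm high); the tube opens only near the stop, then the nuts fall
- mug: ribbed off-white mug, loose, 0.36 kg, 104 mm high, 108 mm outer diameter, wall about 6 mm, standing under the tube. Origin under the middle of mug plus handle: the cup's axis is at local (0, 18 mm); the handle points to local -y, a loop 16 mm thick that reaches 91 mm from the cup's axis
- mug_center (a point): centre of the round cup's underside, on the cup's axis; fixed to the mug, same axes
- walnut0: walnut, 30 mm ball, lowest in the tube; origin at its centre
- walnut1: walnut, 30 mm ball, the upper one in the tube; origin at its centre
- salt_shaker: salt shaker, 44 mm diameter, 90 mm high, on the range between the burners, bystander; origin centre of underside
- lemon: lemon, 78x55x56 mm, on the range between the burners, bystander; origin centre of underside
- spice_jar: spice jar with red cap, 44 mm diameter, 105 mm high, at the back of the range between the burners, bystander; origin centre of underside

How it is judged:
By the outcome, as a careful person would: the job done as asked, in the order asked, and still so for the second after the job is handed in, with the robot touching nothing.
It also fails if it takes over 32 s, if anything falls off the work surface, if the arm or the gripper's body presses on something with over 40 N, if the wrist force passes 120 N, or if a joint passes its speed limit or range.

### The arm

A 7-joint arm with a two-finger parallel gripper is mounted at the origin on a cart in front of the work surface, level with it; the furniture and walls round the work are solid. World frame = base frame: x ahead of the robot, y to its left, z up, the work surface at z = 0. Lengths are in mm, angles in rad, forces in N, time in s.
With the tool pointing down it reaches from about 400 to 850 mm from the base axis. Payload 10.4 kg.
Tool frame: the origin (TCP) lies at the very end of the fingers, on their centre line; the grasp point (between the pads) lies 19 mm behind it; z points along the fingers, y is the line along which they close (so a half turn about z gives the same grasp; the last joint's range is limited). The gripper opens to 87 mm and grips with 3 to 60 N. Pads are 19 mm wide; open, the fingers measure 117 mm over their backs; the gripper's body (75 mm by 190 mm) begins 51 mm behind the grasp point.
Start: joints at [1.151, 0.332, -0.065, 1.46, 0.022, 1.35, -0.088], TCP at [241.566, -576.453, 222.576] pointing down, gripper open.
Joint ranges: [-2.6, 2.6], [-0.5, 2.12], [-1.47, 1.34], [0.16, 2.42], [-1.27, 4.41], [0.06, 2.06], [-2.6, 2.6]. Speed limits (rad/s): [2.22, 2.22, 2.79, 2.79, 3.14, 3.14, 3.14].

### API

Orientations are given as a unit quaternion [w, x, y, z].
In Python, from bench import * gives the robot as it stands. The module is installed in compiled form; this text tells all that it offers.
- The arm moves only by the tool play_rows, never from a script. Its argument "series" is a list that holds one entry, the list of rows, each a list of 5 numbers: the shift along the tool's x, y, z in mm, then the turn about the tool's z in degrees, then the finger opening in mm, from 0 to 87. A call has 1 to 12 rows; each row shifts and turns the commanded pose from where the row before left it, along the tool's axes as they then stand; what a row does not reach is not made up. A row lasts 1/8 s, in which the tool goes at most 62.5 mm and 10.7 degrees, less where a joint would pass 70% of its speed; a pose out of reach is approached as far as the arm can. A call is refused whole if a number of a shift passes 62.5 or a number of a turn 10.7, either way. A call with a gripper value outside its range is refused whole. The fingers move at their own pace and stop on an object; "force" is the grip in N (left out, the last holds). Time passes only in rows, so rows that do not move let the fingers close. It gives the time, the measured TCP pose, the force, the opening and the grip force at its end, in the units of the state.
- observe(): the state, without advancing time (a new reading comes with each control period).
- capture(name): name is "scene" or "top"; returns a dict with "img" (400x640x3 uint8, red, green, blue), "depth" (400x640 float32, mm along the optical axis (not along the pixel's ray), 0 where there is no reading), "mtx" (3x3 intrinsics, pixels), "rvec" (rotation vector, rad) and "tvec" (3), from world to camera coordinates, as OpenCV has them. Camera axes: x right, y down, z forward; pixel columns grow to the right and rows downward; lengths in mm; the calibration is good to about 2 mm. A picture is of the moment at which its call begins.
- finish_job(): hands the job in; it is judged then, once.
The state is a dict: "t": time; "joint_pos": joint angles; "joint_vel": joint speeds; "joint_torque": joint torques, N m; "position": TCP position; "tool_rot": TCP orientation; "wrist_force": force on the tool from outside, world axes, zero at the start; "wrist_torque": the same for the moment, N m; "opening": opening from 0.0 (shut) to 1.0 (fully open); "grasp_force": force on a finger pad.
Only numpy, scipy, OpenCV 4.12 (cv2) and the standard library are available. Lean on these libraries where they do the work, as an engineer would, in place of code of your own. Each camera call takes 0.05 s, during which the arm holds its last target. There are 200 camera calls.

## Working session

There is one attempt and no reset: what is moved stays moved. The work goes in short steps, Python scripts to look and compute and a tool call to move; the robot and the scene stay as the last step left them, time stands still between calls to the robot, and variables do not carry over. Pictures are saved under pics/ and viewed, at most 10 in all, crops included, and the job is handed in when it is done.

Besides the shell and the picture viewer there is one more tool, called as name(argument=value, ...) on one line, values as JSON. play_rows: Moves the arm, as the interface text tells. Its arguments: {"type":"object","properties":{"series":{"type":"array","items":{"type":"array","items":{"type":"array","items":{"type":"number"}}}},"force":{"type":"number"}},"required":["series"]}

```bash
mkdir -p pics
cat > h.py <<'E'
from bench import *
import numpy as np, cv2, pickle
def cap(n):
    c=capture(n); pickle.dump(c,open(n+'.pkl','wb')); return c
def pts(c):
    R,_=cv2.Rodrigues(np.array(c['rvec'],float)); t=np.array(c['tvec'],float).ravel(); K=np.array(c['mtx'])
    v,u=np.mgrid[:400,:640]; d=c['depth']
    p=np.stack([(u-K[0,2])/K[0,0]*d,(v-K[1,2])/K[1,1]*d,d],-1)
    return (p-t)@R
E
python3 - <<'E'
from h import *
for n in('scene','top'):
    c=cap(n); cv2.imwrite(f'pics/{n}.png',c['img'][...,::-1])
    R,_=cv2.Rodrigues(np.array(c['rvec'],float)); print(n,-R.T@np.array(c['tvec']).ravel())
s=observe(); print(s)
E
```

```text
scene [  6.93178234 833.77518294 802.69153181]
top [ 264.86901817   99.02389578 1127.37680017]
{'t': 0.1, 'joint_pos': array([ 1.15140494,  0.33281095, -0.06468729,  1.46086651,  0.02161657,
        1.3498964 , -0.08846486]), 'joint_vel': array([ 0.00102819, -0.00311446, -0.00026935, -0.00361216, -0.00095391,
        0.00071087, -0.00085   ]), 'joint_torque': array([ 5.97263697e-04, -6.24539423e+01,  2.41601933e-02, -3.90715313e+01,
       -6.13290025e-02,  3.65916139e-02,  7.37477330e-05]), 'position': array([ 241.38715803, -576.12501117,  221.82767358]), 'tool_rot': array([-6.21142168e-04,  9.80379290e-01,  1.97119343e-01, -1.64939691e-04]), 'wrist_force': array([-0.14649453,  0.13169128,  0.60381537]), 'wrist_torque': array([ 0.0250769 , -0.02947645, -0.01724609]), 'grasp_force': 0.0, 'opening': 0.9979015237377188}
```

View pics/scene.png

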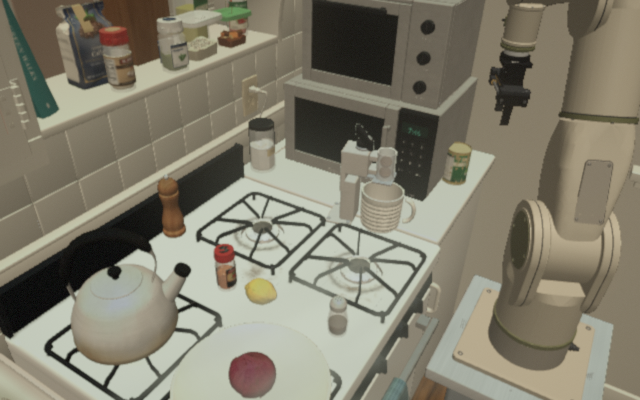

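View pics/top.png

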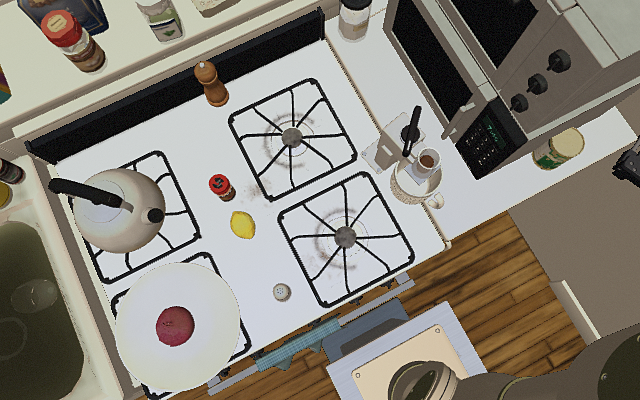

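The scene view shows the dispenser at about (350,180) and the mug at (383,207). In the top view the black bar is at (411,130), the tube at (428,160) and the mug at (417,185), with the microwaves close to the right. Next I'll crop and measure.

Run:
```python
from h import *
c=pickle.load(open('top.pkl','rb')); P=pts(c); im=c['img']
crop=np.hstack([cv2.resize(im[80:230,350:500],(600,600),interpolation=cv2.INTER_CUBIC)])
cv2.imwrite('pics/t2.png',crop[...,::-1])
for z0,z1 in((253,270),(216,230),(98,110)):
    m=(P[...,2]>z0)&(P[...,2]<z1); m[:, :350]=0; m[:,470:]=0; m[:80]=0; m[230:]=0
    if z0==253: m&=im.max(-1)<90
    n,l,s,ce=cv2.connectedComponentsWithStats(m.astype(np.uint8))
    for i in range(1,n):
        if s[i,4]>15:
            q=P[l==i]; r=cv2.minAreaRect(q[:,:2].astype(np.float32)); print(z0,s[i],q.mean(0).round(1),np.round(r[0],1),np.round(r[1],1),round(r[2],1))
# microwave: high points near
for u,v in((411,130),(404,145),(416,112),(428,160),(470,100),(445,130),(490,170),(520,100),(400,60),(380,40),(450,160)): print(u,v,P[v,u].round(0))
c=pickle.load(open('scene.pkl','rb')); cv2.imwrite('pics/s2.png',cv2.resize(c['img'][60:260,280:500],(660,600),interpolation=cv2.INTER_CUBIC)[...,::-1])
```

```text
253 [404 106  18  49 333] [ 485.4 -209.1  259. ] [ 484.8 -209. ] [ 14.1 102.1] 46.7
216 [461  80   9  12  30] [ 528.3 -369.   220.6] [ 528.  -368.6] [ 3.6 29.2] 89.6
216 [459 104  11  10  63] [ 484.2 -337.8  222.1] [ 484.2 -341.6] [26.6 13. ] 83.9
216 [386 113  24  36 265] [ 508.6 -197.6  218.1] [ 510.4 -195.9] [42.2 75.2] 46.2
216 [418 147  23  23  93] [ 427.1 -223.2  217.8] [ 426.6 -221.7] [45.4 46.2] 34.7
98 [432  80  24  35  96] [ 559.8 -369.1  104.1] [ 561.7 -369.2] [99.1  4.4] 0.0
98 [458 122   8  10  23] [ 477.9 -365.7  103.6] [ 477.7 -365.2] [24.1  5.2] 6.0
98 [464 132   6  12  24] [ 448.9 -363.9  104.4] [ 449.1 -363.4] [ 3.8 25.6] 83.1
98 [377 146  17  14  35] [ 500.5 -177.1  103.5] [ 503.5 -176.5] [42.4 11.7] 31.5
98 [394 161  50  37 210] [ 407.6 -209.6  103.1] [ 414.8 -216.8] [109.5  80.9] 59.2
411 130 [ 484. -205.  261.]
404 145 [ 468. -184.  241.]
416 112 [ 512. -232.  261.]
428 160 [ 426. -224.  202.]
470 100 [ 498. -366.  208.]
445 130 [ 488. -329.  104.]
490 170 [ 360. -375.   91.]
520 100 [ 421. -372.  351.]
400 60 [ 735. -371.   -5.]
380 40 [ 810. -352.   -4.]
450 160 [ 437. -344.   -4.]
```

View pics/t2.png

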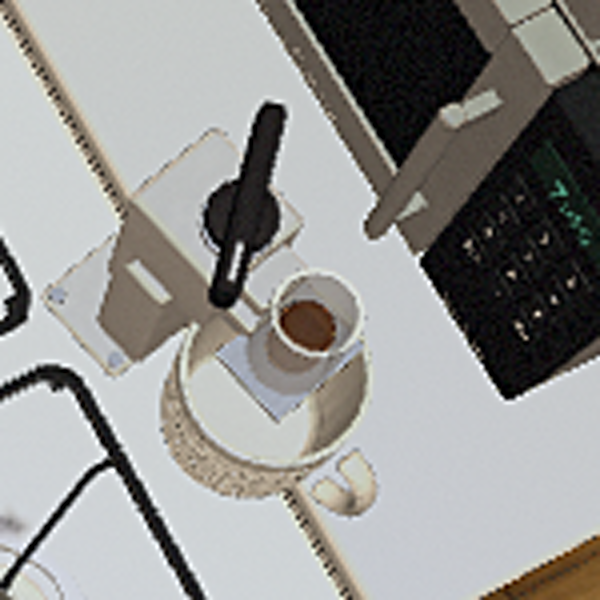

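View pics/s2.png

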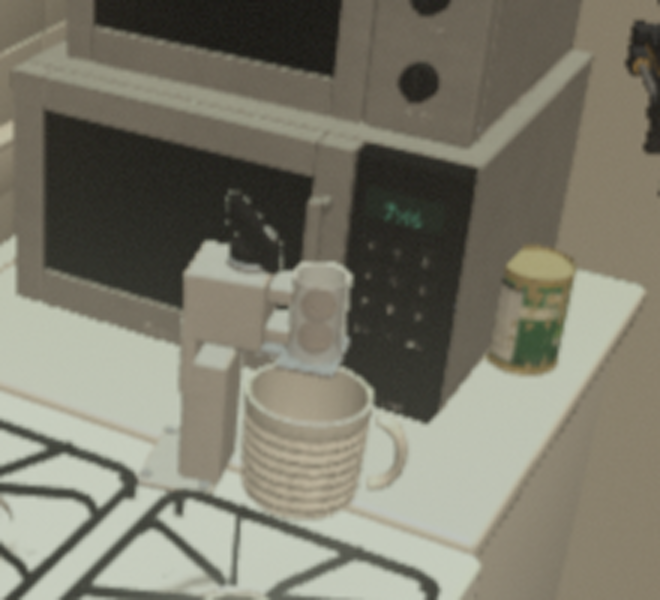

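The crops show the knob bar with its white pointer at the front-left end, the tube holding the walnuts over the mug, and the handle at the right. The measured bar is 102 x 14 mm at z 259, centred on (485,-209), with its long axis at 136.7°. The tube is 60 mm away at (427,-222), so this fits the given sizes. I'll check the mug against the tube and the obstacles along the path.

Run:
```python
from h import *
from scipy.optimize import least_squares
for n in('scene','top'):
    c=pickle.load(open(n+'.pkl','rb')); P=pts(c)
    d=np.hypot(P[...,0]-415,P[...,1]+217)
    q=P[(P[...,2]>99)&(P[...,2]<108)&(d<75)&(c['depth']>0)]
    q=q[np.hypot(q[:,0]-415,q[:,1]+217)>25]
    r=least_squares(lambda a:np.hypot(q[:,0]-a[0],q[:,1]-a[1])-51,[415,-217],loss='soft_l1'); print(n,len(q),r.x, np.abs(r.fun).mean())
    for z0,z1 in((60,200),(200,300),(300,420),(420,600)):
        m=(P[...,2]>z0)&(P[...,2]<z1)&(P[...,1]<-250)&(P[...,0]>200)&(P[...,0]<900)&(P[...,1]>-700)&(c['depth']>0)
        if m.sum(): print(z0,np.percentile(P[m],[1,50,99],axis=0).round(0).tolist())
```

```text
scene 174 [ 427.06965541 -220.4353292 ] 1.9717446690691474
60 [[306.0, -675.0, 61.0], [518.0, -367.0, 131.0], [887.0, -258.0, 199.0]]
200 [[217.0, -670.0, 201.0], [509.0, -371.0, 255.0], [827.0, -331.0, 299.0]]
300 [[205.0, -654.0, 301.0], [472.0, -388.0, 360.0], [772.0, -368.0, 419.0]]
420 [[203.0, -646.0, 421.0], [445.0, -388.0, 478.0], [769.0, -349.0, 540.0]]
top 201 [ 425.85416414 -223.17207801] 1.5256758007481899
60 [[306.0, -666.0, 62.0], [528.0, -369.0, 123.0], [867.0, -262.0, 198.0]]
200 [[224.0, -648.0, 202.0], [481.0, -376.0, 265.0], [737.0, -340.0, 299.0]]
300 [[216.0, -578.0, 301.0], [464.0, -388.0, 353.0], [657.0, -368.0, 419.0]]
420 [[370.0, -487.0, 422.0], [427.0, -388.0, 513.0], [558.0, -364.0, 542.0]]
```

play_rows(series=[[[0,0,-55,0,87],[0,0,-45,0,87],[0,0,-5,0,87]]])

```text
t: 0.48
position: [242.0, -577.3, 331.1]
tool_rot: [0.003, 0.98, 0.197, 0.001]
wrist_force: [0.7, 0.1, -1.2]
opening: 0.999
grasp_force: 0.0
```

play_rows(series=[[[2,-45,0,0,87],[2,-45,0,0,87],[2,-45,0,0,87],[26,-29,0,0,87],[26,-29,0,0,87],[26,-29,0,0,87],[39,-12,0,0,87],[39,-12,0,0,87],[39,-12,0,0,87],[0,0,0,0,87]]])

```text
t: 1.72
position: [328.8, -258.5, 326.6]
tool_rot: [-0.001, 0.98, 0.2, -0.0]
wrist_force: [-0.7, -0.8, -0.5]
opening: 0.994
grasp_force: 0.0
```

play_rows(series=[[[0,0,0,-10.4,87],[0,0,0,-10.4,87],[0,0,0,-10.4,87],[0,0,0,-10.4,87],[0,0,0,-10.4,87],[0,0,0,-10.4,87],[0,0,0,-10.4,87],[0,0,0,-10.4,87],[0,0,0,-10.4,87],[0,0,0,-10.4,87],[0,0,0,-10,87],[0,0,0,0,87]]])

```text
t: 3.22
position: [326.5, -261.3, 326.9]
tool_rot: [-0.001, 0.37, 0.929, 0.0]
wrist_force: [-0.5, -0.0, 0.3]
opening: 1.002
grasp_force: 0.0
```

```bash
cat >> h.py <<'E'
from scipy.spatial.transform import Rotation as Ro
def rel(target):
    s=observe(); q=s['tool_rot']; R=Ro.from_quat([q[1],q[2],q[3],q[0]]).as_matrix()
    print('pos',s['position'].round(1),'shift',(R.T@(np.array(target)-s['position'])).round(1),'y yaw',np.degrees(np.arctan2(R[1,1],R[0,1])).round(1),'j',s['joint_pos'].round(2),'F',s['wrist_force'].round(1),'T',s['wrist_torque'].round(2))
E
python3 -c "
from h import *
rel([485,-209,326])"
```

```text
pos [ 326.5 -261.3  326.9] shift [-79.3 146.9   0.7] y yaw 46.6 j [ 0.81 -0.15 -0.21  1.77 -0.03  1.52  1.41] F [-0.5 -0.   0.3] T [ 0.05 -0.13  0.05]
```

play_rows(series=[[[-20,37,0,0,87],[-20,37,0,0,87],[-20,37,0,0,87],[-19,36,0,0,87],[0,0,20,0,87],[0,0,20,0,87],[0,0,0,0,87]]])

```text
t: 4.1
position: [484.4, -208.2, 285.8]
tool_rot: [-0.002, 0.371, 0.929, -0.0]
wrist_force: [0.2, -0.0, 0.3]
opening: 1.003
grasp_force: 0.0
```

Run:
```python
from h import *
rel([485,-209,236])
c=cap('scene'); cv2.imwrite('pics/s3.png',cv2.resize(c['img'][60:260,280:500],(660,600))[...,::-1])
```

```text
pos [ 484.4 -208.2  285.8] shift [-1.1 -0.1 49.8] y yaw 46.5 j [ 0.67  0.11 -0.38  1.6   0.04  1.44  1.1 ] F [ 0.2 -0.   0.3] T [ 0.05 -0.19  0.01]
```

View pics/s3.png

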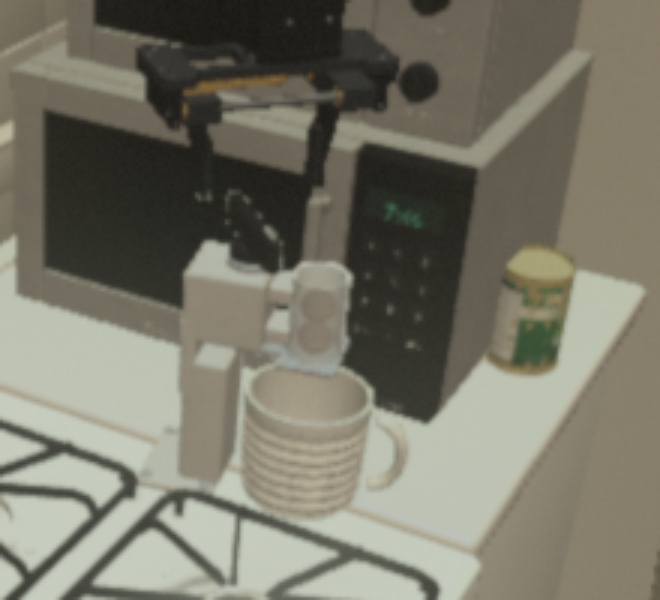

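The open fingers (tips at about (205,195) and (318,185) in the crop) straddle the bar at (255,230) from above, centred on it. Next I descend and close gently.

play_rows(series=[[[-1,0,20,0,87],[0,0,20,0,87],[0,0,10,0,87],[0,0,0,0,50],[0,0,0,0,20],[0,0,0,0,5],[0,0,0,0,5],[0,0,0,0,5],[0,0,0,0,5]]], force=12)

```text
t: 5.28
position: [486.3, -208.6, 237.6]
tool_rot: [0.0, 0.369, 0.93, -0.0]
wrist_force: [0.9, -0.1, 0.4]
opening: 0.402
grasp_force: 0.0
```

```bash
python3 -c "
from h import *
rel([485,-209,236])"
```

```text
pos [ 486.3 -208.6  237.6] shift [ 0.6 -1.2  1.6] y yaw 46.7 j [ 0.66  0.14 -0.38  1.68  0.05  1.34  1.09] F [ 0.9 -0.1  0.4] T [ 0.07 -0.13  0.01]
```

play_rows(series=[[[0,0,0,0,5],[0,0,0,0,5],[0,0,0,0,5],[0,0,0,0,5],[0,0,0,0,5],[0,0,0,0,5]]], force=20)

```text
t: 6.02
position: [485.8, -209.2, 237.5]
tool_rot: [-0.0, 0.369, 0.929, -0.0]
wrist_force: [-4.2, -2.5, 2.0]
opening: 0.16
grasp_force: 20.0
```

play_rows(series=[[[0,0,0,0,5],[0,0,0,8,5],[0,0,0,9,5],[0,0,0,9,5],[0,0,0,9,5],[0,0,0,0,5]]], force=45)

```text
t: 6.78
position: [485.8, -209.1, 237.5]
tool_rot: [-0.0, 0.632, 0.775, -0.0]
wrist_force: [-3.7, -2.6, 1.4]
opening: 0.154
grasp_force: 45.0
```

```bash
python3 -c "
from h import *
rel([485,-209,236])"
```

```text
pos [ 485.8 -209.1  237.5] shift [ 0.3 -0.8  1.5] y yaw 11.6 j [ 0.63  0.13 -0.34  1.68  0.05  1.34  0.49] F [-3.7 -2.6  1.4] T [-0.67  0.88  0.12]
```

play_rows(series=[[[0,0,0,9,5],[0,0,0,9,5],[0,0,0,9,5],[0,0,0,6,5],[0,0,0,1.5,5],[0,0,0,0,5]]])

```text
t: 7.52
position: [485.9, -209.1, 237.5]
tool_rot: [0.0, 0.833, 0.553, -0.0]
wrist_force: [-3.4, -3.7, 2.2]
opening: 0.156
grasp_force: 45.1
```

```bash
python3 -c "
from h import *
rel([485,-209,236])"
```

```text
pos [ 485.9 -209.1  237.5] shift [-0.2 -0.9  1.5] y yaw -22.8 j [ 0.6   0.13 -0.3   1.68  0.04  1.34 -0.11] F [-3.4 -3.7  2.2] T [-0.69  0.82  0.33]
```

play_rows(series=[[[0,0,0,1.5,5],[0,0,0,0,5],[0,0,0,0,5],[0,0,0,0,5],[0,0,0,0,5],[0,0,0,0,5],[0,0,0,0,5],[0,0,0,0,5],[0,0,0,0,5],[0,0,0,0,5],[0,0,0,0,5],[0,0,0,0,5]]])

```text
t: 9.02
position: [485.9, -209.1, 237.5]
tool_rot: [0.0, 0.84, 0.543, -0.001]
wrist_force: [-4.9, -4.5, -0.2]
opening: 0.163
grasp_force: 45.5
```

Run:
```python
from h import *
rel([485,-209,236])
c=cap('scene'); d=cap('top'); cv2.imwrite('pics/s4.png',np.hstack([cv2.resize(c['img'][100:250,320:440],(400,500)),cv2.resize(d['img'][110:230,380:476],(400,500))])[...,::-1])
```

```text
pos [ 485.9 -209.1  237.5] shift [-0.2 -0.8  1.5] y yaw -24.2 j [ 0.59  0.13 -0.3   1.68  0.04  1.34 -0.14] F [-4.9 -4.5 -0.2] T [-0.81  0.8   0.76]
```

View pics/s4.png

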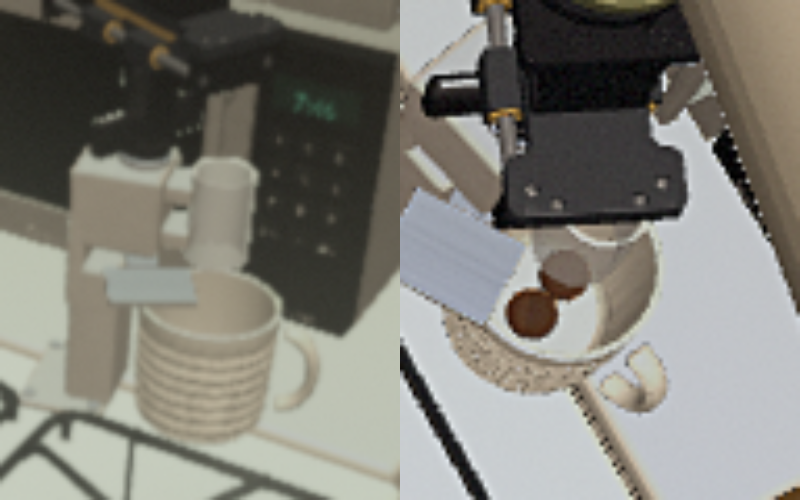

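Both walnuts lie in the mug (right half, at (530,313) and (563,275)), the tube is empty and the torque shows the knob at its stop. Next I ride the knob back and let go.

play_rows(series=[[[0,0,0,-9,5],[0,0,0,-9,5],[0,0,0,-9,5],[0,0,0,-9,5],[0,0,0,-9,5],[0,0,0,-9,5],[0,0,0,-9,5],[0,0,0,-5,5],[0,0,0,0,30],[0,0,0,0,60],[0,0,0,0,87],[0,0,0,0,87]]])

```text
t: 10.62
position: [486.4, -208.4, 237.5]
tool_rot: [0.0, 0.393, 0.92, 0.0]
wrist_force: [-0.4, -0.4, -0.8]
opening: 0.53
grasp_force: 0.0
```

play_rows(series=[[[0,0,0,0,87],[0,0,0,0,87],[0,0,-20,0,87],[0,0,-40,0,87],[0,0,-40,0,87],[0,0,0,0,87]]])

```text
t: 11.38
position: [487.4, -208.8, 340.7]
tool_rot: [0.003, 0.393, 0.92, 0.0]
wrist_force: [-1.0, 0.5, -0.8]
opening: 0.995
grasp_force: 0.0
```

```bash
python3 -c "
from h import *
rel([330,-260,340])"
```

```text
pos [ 487.4 -208.8  340.7] shift [  71.8 -149.1    0. ] y yaw 43.7 j [ 0.66  0.1  -0.37  1.5   0.04  1.54  1.05] F [-1.   0.5 -0.8] T [ 0.06 -0.14 -0.05]
```

Back away and check that the knob is at rest.

play_rows(series=[[[18,-37,0,0,87],[18,-37,0,0,87],[18,-37,0,0,87],[18,-37,0,0,87],[0,0,0,0,87],[0,0,0,0,87]]])

```text
t: 12.12
position: [329.8, -258.5, 337.1]
tool_rot: [-0.0, 0.393, 0.92, 0.0]
wrist_force: [0.7, 0.2, 0.3]
opening: 1.002
grasp_force: 0.0
```

Run:
```python
from h import *
c=cap('top'); P=pts(c); im=c['img']
m=(P[...,2]>253)&(P[...,2]<270)&(im.max(-1)<90); m[:, :395]=0; m[:,430:]=0; m[:95]=0; m[165:]=0
n,l,s,ce=cv2.connectedComponentsWithStats(m.astype(np.uint8))
for i in range(1,n):
    if s[i,4]>30: print(s[i],cv2.minAreaRect(P[l==i][:,:2].astype(np.float32)))
d=cap('scene'); cv2.imwrite('pics/s5.png',np.hstack([cv2.resize(d['img'][100:250,320:440],(400,500)),cv2.resize(im[90:230,370:482],(400,500))])[...,::-1])
```

```text
[403 106  19  49 334] ((485.2724609375, -209.44622802734375), (14.098535537719727, 104.55442810058594), 46.711368560791016)
```

View pics/s5.png

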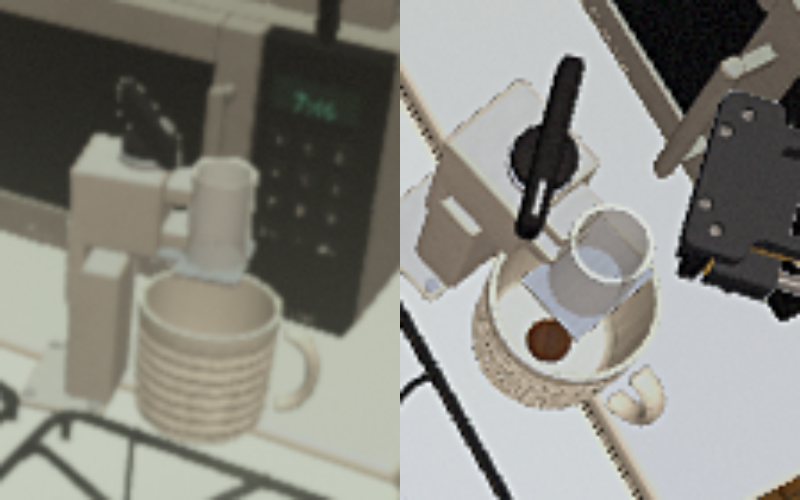

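The bar is back at 46.7°, its rest angle, and the shutter is closed under an empty tube. The nuts are in the mug: one is visible at (548,340), the other is hidden under the shutter. The mug hasn't moved.

```bash
python3 -c "
from bench import *
print(finish_job())"
```

```text
the job is handed in; nothing more can be done
None
```

Both walnuts are in the mug, the knob has sprung back to rest, the mug is where it was and the arm went nowhere near the salt shaker, lemon or spice jar; the job is handed in at about 12 s of the 32 s allowed.

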